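# Start the plate mixer on its gentle programme

### The arm

A 6-joint arm with a two-finger parallel gripper is mounted at the origin on a cart in front of the work surface, level with it; the furniture and walls round the work are solid. World frame = base frame: x ahead of the robot, y to its left, z up, the work surface at z = 0. Lengths are in m, angles in degrees, forces in N, time in s.
With the tool pointing down it reaches from about 0.375 to 0.9 m from the base axis. Payload 3.1 kg.
Tool frame: the origin (TCP) lies at the very end of the fingers, on their centre line; the grasp point (between the pads) lies 19 mm behind it; z points along the fingers, y is the line along which they close (so a half turn about z gives the same grasp; the last joint's range is limited). The gripper opens to 87 mm and grips with 3 to 60 N. Pads are 19 mm wide; open, the fingers measure 117 mm over their backs; the gripper's body (75 mm by 190 mm) begins 51 mm behind the grasp point.
Start: joints at [-78.008, 30.224, 82.088, -0, 67.689, -10.227], TCP at [0.236, -0.579, 0.186] pointing down, gripper open.
Joint ranges: [-176.69, 176.69], [-43.24, 126.21], [12.49, 139.97], [-82, 262], [0, 151.66], [-163.58, 163.58]. Speed limits (degrees/s): [159.86, 159.86, 180, 180, 180, 180].

### API

Orientations are given as a 3x3 rotation matrix whose columns are the frame's x, y, z axes.
In Python, from rig import * gives the robot as it stands.
- The arm moves only by the tool jog_arm, never from a script. Its arguments are lists of equal length, an entry for each row: "delta_pos": the shift along the world's x, y, z in cm, a list of three; "turn": the turn about the world's z in degrees; "grip": the closure, from 0 (fully open) to 1 (shut). In form: {"delta_pos": [[x, y, z], ...], "turn": [turn, ...], "grip": [grip, ...]}. A call has 1 to 12 rows; each row is the pose to reach, as a shift and turn from the pose commanded when the call began; what a row does not reach only later rows make up. A row lasts 1/8 s, in which the tool goes at most 62.5 mm and 10.7 degrees, less where a joint would pass 70% of its speed; a pose out of reach is approached as far as the arm can. A call with a gripper value outside its range is refused whole. The fingers move at their own pace and stop on an object; the grip force is fixed at half the most. Time passes only in rows, so rows that repeat a pose let the fingers close. It gives the time, the measured TCP pose, the force, the opening and the grip force at its end, in the units of the state.
- read_state(): the state, without advancing time (a new reading comes with each control period).
- capture(name): name is "scene" or "side" or "wrist"; returns a dict with "color" (480x640x3 uint8, blue, green, red), "fovy" (degrees; the focal length in pixels is half the picture's height over the tangent of half this angle, whatever the lens; pixels are square), "cx", "cy" (the principal point, pixels), "k1" (the pictures are not rectified: a ray, as slopes to the right and down, at radius r is drawn at 1 + k1 r^2 times it, then the intrinsics apply), "camera_from_world" (4x4, takes a point from world to camera coordinates). Camera axes: x right, y up, looking along -z (the intrinsics and any distortion apply to the point x, -y, -z); pixel columns grow to the right and rows downward; lengths in m; the calibration is good to about 2 mm. A picture is of the moment at which its call begins. There is no depth.
- hand_in(): hands the job in; it is judged then, once.
The state is a dict: "time_s": time; "joint_positions": joint angles; "qvel": joint speeds; "tau": joint torques, N m; "position": TCP position; "tcp_rot": TCP orientation; "force": force on the tool from outside, world axes, zero at the start; "moment": the same for the moment, N m; "opening": opening from 0.0 (shut) to 1.0 (fully open); "grasp_force": force on a finger pad.
Only numpy, scipy, OpenCV 4.12 (cv2) and the standard library are available. Lean on these libraries where they do the work, as an engineer would, in place of code of your own. Each camera call takes 0.05 s, during which the arm holds its last target. There are 200 camera calls.

### The job

Start the plate mixer on its gentle programme: first switch it on by pressing the white-marked far end of the black rocker right down, then press the blue key fully down, and then the green start key fully down. Leave the yellow and red keys up, and leave the well plate and the two vials beside the mixer where they are.

Things in the scene. Friction and masses are not known exactly. Their poses are not given: they have to be found in the camera images.
- mixer: the bench plate mixer, a fixed off-white box 230 mm deep (x) by 190 mm wide (y); origin under its centre on the worktop, x away from the operator's side, y left, z up. The front half is a flat grey key panel, its surface 50 mm above the worktop, with four round keys in a 2 by 2 block (rows 50 mm apart, columns 52 mm apart) on the left and a rocker switch on the right; the back half carries a metal platform whose top is 72 mm above the worktop
- rocker (a joint): the black power rocker, a paddle 52 mm long (along the mixer's x) and 24 mm wide, pivoting at its middle, which is 57 mm in front of and 62 mm to the right of the mixer's centre (mixer frame x -0.057, y -0.062). -0.2 rad = off (far end raised), +0.2 rad = on (far end fully down). It stays where it is left; about 3 N on its far end moves it. At the start it is off, between -0.2 and -0.16
- rocker_on_end (a point): top surface of the rocker's far end, at the white mark, 19 mm beyond the pivot; about 64 mm above the worktop when off and 56 mm when on. Pressing this end down switches the mixer on
- key_blue (a joint): travel of the blue (gentle programme) key: 0 = up, 0.007 m = fully down. It has no return spring: it stays as far down as it is pushed; about 2.5 N moves it
- key_blue_top (a point): centre of the top of the blue (gentle programme) key, a round cap 26 mm in diameter in a flat black collar; 62 mm above the worktop when up, 55 mm when down (collar top 53 mm). The four keys change places from start to start
- key_green (a joint): travel of the green (start) key: 0 = up, 0.007 m = fully down. It has no return spring: it stays as far down as it is pushed; about 2.5 N moves it
- key_green_top (a point): centre of the top of the green (start) key, a round cap 26 mm in diameter in a flat black collar; 62 mm above the worktop when up, 55 mm when down (collar top 53 mm). The four keys change places from start to start
- key_yellow (a joint): travel of the yellow (fast programme) key: 0 = up, 0.007 m = fully down. It has no return spring: it stays as far down as it is pushed; about 2.5 N moves it
- key_yellow_top (a point): centre of the top of the yellow (fast programme) key, a round cap 26 mm in diameter in a flat black collar; 62 mm above the worktop when up, 55 mm when down (collar top 53 mm). The four keys change places from start to start
- key_red (a joint): travel of the red (stop) key: 0 = up, 0.007 m = fully down. It has no return spring: it stays as far down as it is pushed; about 2.5 N moves it
- key_red_top (a point): centre of the top of the red (stop) key, a round cap 26 mm in diameter in a flat black collar; 62 mm above the worktop when up, 55 mm when down (collar top 53 mm). The four keys change places from start to start
- well_plate_center (a point): centre of a loose 24-well plate, 86 x 128 x 14 mm, lying on the platform at the back of the mixer, its top 86 mm above the worktop
- amber_center (a point): centre (31 mm up) of a loose amber vial with a black cap, 32 mm in diameter, 62 mm tall, standing on the worktop close to the mixer's left side
- white_center (a point): centre (34 mm up) of a loose white vial with a white cap, 30 mm in diameter, 68 mm tall, standing on the worktop close to the mixer's right side
Things that resemble listed ones, but are neither listed nor needed, are in the scene too. Of the things that look like the part that bears well_plate_center, the larger one is meant. There is more than one size of the part that bears amber_center; the job needs the larger.

How it is judged:
By the outcome, as a careful person would: the job done as asked, in the order asked, and still so for the second after the job is handed in, with the robot touching nothing.
It also fails if it takes over 48 s, if anything falls off the work surface, if the arm or the gripper's body presses on something with over 40 N, if the wrist force passes 120 N, or if a joint passes its speed limit or range.

## Working session

There is one attempt and no reset: what is moved stays moved. The work goes in short steps, Python scripts to look and compute and a tool call to move; the robot and the scene stay as the last step left them, time stands still between calls to the robot, and variables do not carry over. Pictures are saved under pics/ and viewed, at most 10 in all, crops included, and the job is handed in when it is done.

Besides the shell and the picture viewer there is one more tool, called after "Emit:" by a JSON object that holds its "op" and its "data", one argument or row to a line. jog_arm: Moves the arm, as the interface text tells. Its arguments: {"type":"object","properties":{"delta_pos":{"type":"array"},"turn":{"type":"array"},"grip":{"type":"array"}},"required":["delta_pos","turn","grip"]}

```bash
mkdir -p pics
cat > h.py <<'E'
from rig import *
import numpy as np, cv2
def save(n,f):
    c=capture(n); cv2.imwrite('pics/'+f+'.png',c['color']); np.save('pics/'+f+'.npy',c,allow_pickle=True); return c
def load(f): return np.load('pics/'+f+'.npy',allow_pickle=True).item()
def K(c):
    f=240/np.tan(np.radians(c['fovy'])/2); return np.array([[f,0,c['cx']],[0,f,c['cy']],[0,0,1.]]),np.array([c['k1'],0,0,0.])
def pt(c,uv,z):
    k,d=K(c); s=cv2.undistortPoints(np.array([[uv]],float),k,d,None,None,None) if 0 else cv2.undistortPoints(np.array([[uv]],float),k,d)
    x,y=s[0,0]; M=c['camera_from_world']; R=M[:3,:3]; o=-R.T@M[:3,3]; r=R.T@np.array([x,-y,-1]); return o+r*(z-o[2])/r[2]
def px(c,P):
    k,d=K(c); M=c['camera_from_world']; q=(M[:3,:3]@np.asarray(P,float).reshape(-1,3).T).T+M[:3,3]
    return cv2.projectPoints(q*[1,-1,-1],np.zeros(3),np.zeros(3),k,d)[0][:,0]
E
python3 -c "
from h import *
for n in ['scene','side','wrist']: c=save(n,n+'0'); print(n,c['fovy'],c['k1'],c['camera_from_world'].round(3).tolist())
print(read_state())"
```

```text
scene 52.49033141841939 -0.11924421586091902 [[0.503, -0.864, -0.013, -0.355], [0.541, 0.304, 0.784, -0.331], [-0.674, -0.402, 0.62, -0.568], [0.0, 0.0, 0.0, 1.0]]
side 48.51358206445668 -0.009102435330107185 [[-0.867, -0.499, 0.018, 0.421], [0.324, -0.534, 0.781, -0.303], [-0.38, 0.683, 0.624, -0.622], [0.0, 0.0, 0.0, 1.0]]
wrist 71.25667650586877 -0.037186849252205216 [[0.378, -0.926, -0.003, -0.624], [0.889, 0.363, -0.279, 0.033], [0.259, 0.103, 0.96, -0.392], [0.0, 0.0, 0.0, 1.0]]
{'time_s': 0.15, 'joint_positions': array([-7.80068198e+01,  3.02677852e+01,  8.21383997e+01,  2.57857632e-04,
        6.76892564e+01, -1.02275922e+01]), 'qvel': array([-0.12239589, -0.04435102, -0.18610929, -0.05896946, -0.09073891,
       -0.00175029]), 'tau': array([ 1.48611864e-03, -4.40429163e+01, -1.76843226e+01,  6.33348618e-02,
        5.52109187e-02, -9.36270249e-05]), 'position': array([ 0.23625708, -0.57796656,  0.18519141]), 'tcp_rot': array([[ 9.25734238e-01,  3.78174569e-01, -3.42065269e-04],
       [ 3.78174605e-01, -9.25732851e-01,  1.63026978e-03],
       [ 2.99865516e-04, -1.63855695e-03, -9.99998613e-01]]), 'force': array([ 0.44570014, -0.25013357,  0.16333774]), 'moment': array([-0.01377874, -0.00084863, -0.00827021]), 'grasp_force': 0.0, 'opening': 0.9971751126408294}
```

View pics/scene0.png

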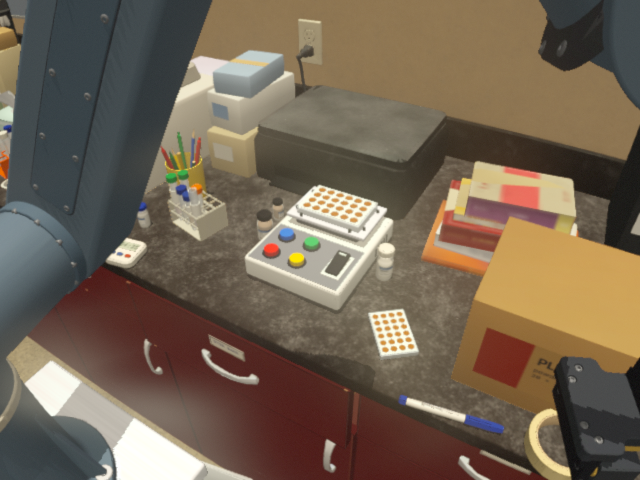

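View pics/side0.png

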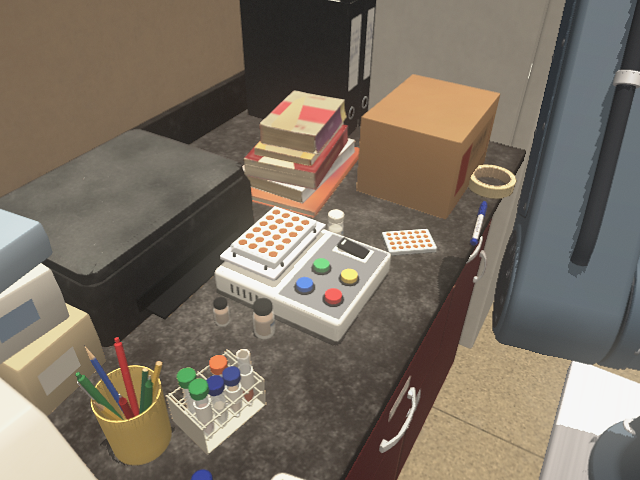

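The scene view shows blue at (287,234), green at (312,243), red at (271,251), yellow at (297,260) and the rocker at (339,263). In the side view they are at blue (305,286), green (321,266), red (333,297), yellow (349,276), rocker (353,248). Lookalikes: a small plate on the worktop at scene (393,332), a small amber vial at (278,207), coloured tube caps at (185,190). None of these are keys on the mixer.

```bash
python3 -c "
from h import *
S=load('scene0');D=load('side0')
for n,a,b,z in [('blue',(287,234),(305,286),.062),('green',(312,243),(321,266),.062),('red',(271,251),(333,297),.062),('yel',(297,260),(349,276),.062),('rock',(339,263),(353,248),.06)]:
  print(n,pt(S,a,z).round(4),pt(D,b,z).round(4))
print('box top est',[pt(S,p,.0).round(3) for p in [(455,372)]],[pt(D,p,0).round(3) for p in [(357,192),(437,212)]])
i=cv2.resize(S['color'][205:305,235:405],None,fx=4.5,fy=4.5,interpolation=cv2.INTER_CUBIC)
j=cv2.resize(D['color'][225:345,255:400],None,fx=4.5,fy=4.5,interpolation=cv2.INTER_CUBIC)
cv2.imwrite('pics/cs.png',i);cv2.imwrite('pics/cd.png',j)"
```

```text
blue [ 0.5373 -0.0418  0.062 ] [ 0.5348 -0.0279  0.062 ]
green [ 0.5375 -0.0938  0.062 ] [ 0.537  -0.0801  0.062 ]
red [ 0.4842 -0.0431  0.062 ] [ 0.487  -0.0291  0.062 ]
yel [ 0.4864 -0.0945  0.062 ] [ 0.4881 -0.0822  0.062 ]
rock [ 0.5165 -0.1586  0.06  ] [ 0.5154 -0.1485  0.06  ]
box top est [array([ 0.446, -0.394,  0.   ])] [array([ 0.625, -0.385,  0.   ]), array([ 0.454, -0.405,  0.   ])]
```

View pics/cs.png

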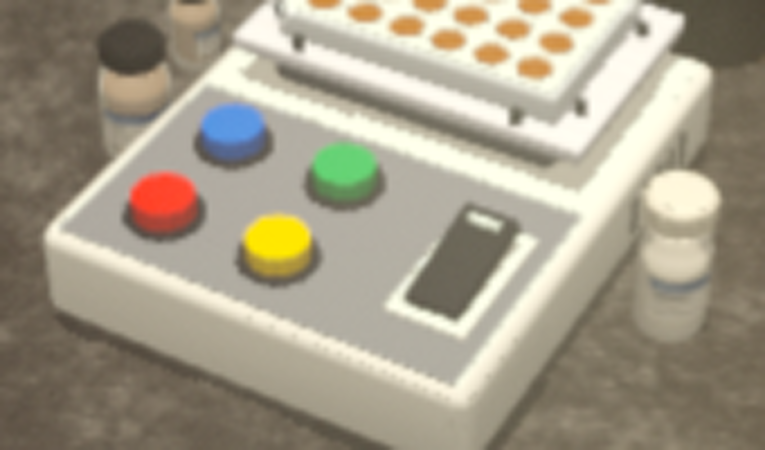

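View pics/cd.png

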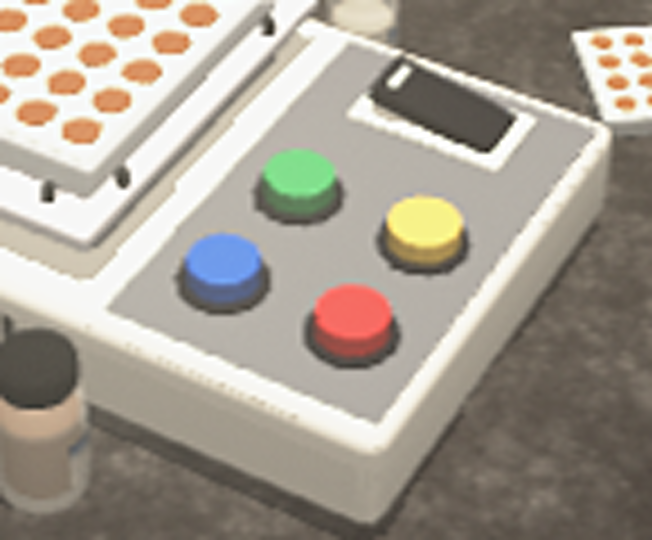

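The crops confirm the four mixer keys and the rocker with its white mark on the far end, at crop pixels (485,220) in the scene view and (401,77) in the side view.

```bash
python3 -c "
from h import *
S=load('scene0');D=load('side0')
L=[('blue',(234,124),(225,262),.062),('green',(345,165),(299,173),.062),('red',(164,195),(352,309),.062),('yel',(278,237),(425,221),.062),('mark',(485,220),(401,77),.064)]
for n,a,b,z in L:
  a=(np.array(a)+.5)/4.5-.5+[235,205]; b=(np.array(b)+.5)/4.5-.5+[255,225]
  A,B=pt(S,a,z),pt(D,b,z); A2,B2=pt(S,a,0),pt(D,b,0)
  # triangulate
  da,db=A-A2,B-B2; t=np.linalg.lstsq(np.c_[da,-db],B2-A2,rcond=None)[0]
  print(n,A.round(4),B.round(4),((A2+da*t[0]+B2+db*t[1])/2).round(4))
"
```

```text
blue [ 0.5414 -0.0383  0.062 ] [ 0.5389 -0.0336  0.062 ] [ 0.5418 -0.0369  0.0596]
green [ 0.541  -0.0903  0.062 ] [ 0.5405 -0.0863  0.062 ] [ 0.5424 -0.089   0.0598]
red [ 0.491  -0.0386  0.062 ] [ 0.491  -0.0359  0.062 ] [ 0.4921 -0.0375  0.0604]
yel [ 0.4918 -0.0899  0.062 ] [ 0.4905 -0.0869  0.062 ] [ 0.4921 -0.0891  0.0605]
mark [ 0.5366 -0.1543  0.064 ] [ 0.5342 -0.1507  0.064 ] [ 0.5365 -0.1537  0.0624]
```

Emit:
{"op": "jog_arm", "data": {
  "delta_pos": [
    [1, 5.5, 0],
    [2, 11, 0],
    [3, 16.5, 0],
    [4, 22, 0],
    [4.5, 28, 0],
    [9, 31.5, 0],
    [14, 35, -1],
    [19, 38, -2],
    [24.5, 41, -4],
    [30, 42.6, -6.6],
    [30.4, 42.6, -6.6],
    [30.4, 42.6, -6.6]
  ],
  "turn": [-4, -8, -12, -16, -20, -22.2, -22.2, -22.2, -22.2, -22.2, -22.2, -22.2],
  "grip": [1, 1, 1, 1, 1, 1, 1, 1, 1, 1, 1, 1]
}}

```text
time_s: 1.65
position: [0.5398, -0.1523, 0.1194]
tcp_rot: [[1.0, 0.001, -0.002], [0.001, -1.0, 0.0], [-0.002, -0.0, -1.0]]
force: [0.0, 0.5, -0.4]
opening: 0.005
grasp_force: 0.0
```

```bash
python3 -c "
from h import *
save('wrist','w1');c=save('scene','s1');d=save('side','d1')
s=read_state();print(s['time_s'],s['position'],s['tcp_rot'].round(3),s['force'],s['opening'])
w=load('w1')
print(px(w,[[.5355,-.1525,.064],[.540,-.036,.062],[.541,-.088,.062],[.491,-.0375,.062],[.491,-.088,.062]]).round(1))
cv2.imwrite('pics/m.png',np.hstack([cv2.resize(w['color'],(400,300)),cv2.resize(c['color'][180:330,220:420],(400,300))]))"
```

```text
1.8 [ 0.53913827 -0.15317906  0.12061575] [[ 1.    -0.001 -0.   ]
 [-0.001 -1.    -0.   ]
 [-0.     0.    -1.   ]] [-0.43262099  0.52142153  0.21918616] 0.005441060029014552
[[320.4 250. ]
 [175.6 243.6]
 [239.7 242.5]
 [184.4 299.1]
 [243.7 299.4]]
```

View pics/w1.png

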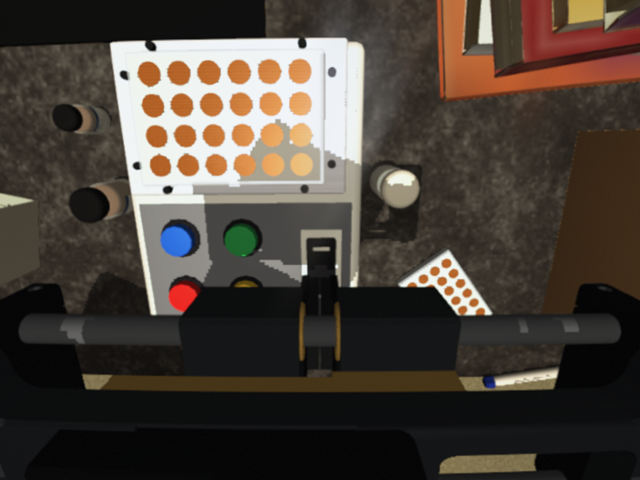

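The wrist view puts the white mark at (321,247), blue at (178,240) and green at (241,239), within about 3 px of prediction. The true x values are about 2.5 mm further out. Next I press the rocker.

Emit:
{"op": "jog_arm", "data": {
  "delta_pos": [
    [0.2, 0, -2.5],
    [0.2, 0, -4.8],
    [0.2, 0, -5.4],
    [0.2, 0, -5.8],
    [0.2, 0, -6.1],
    [0.2, 0, -6.4],
    [0.2, 0, -6.4]
  ],
  "turn": [0, 0, 0, 0, 0, 0, 0],
  "grip": [1, 1, 1, 1, 1, 1, 1]
}}

```text
time_s: 2.68
position: [0.5424, -0.1525, 0.056]
tcp_rot: [[1.0, 0.0, 0.0], [0.0, -1.0, -0.0], [0.0, 0.0, -1.0]]
force: [-0.1, -0.4, 0.1]
opening: 0.005
grasp_force: 0.0
```

Emit:
{"op": "jog_arm", "data": {
  "delta_pos": [
    [0, 0, -0.15],
    [0, 0, -0.3],
    [0, 0, -0.3]
  ],
  "turn": [0, 0, 0],
  "grip": [1, 1, 1]
}}

```text
time_s: 3.05
position: [0.5423, -0.1525, 0.0528]
tcp_rot: [[1.0, 0.0, -0.0], [0.0, -1.0, 0.0], [-0.0, -0.0, -1.0]]
force: [-0.3, -0.3, 0.2]
opening: 0.007
grasp_force: 0.0
```

```bash
python3 -c "
from h import *
d=save('side','d2');c=save('scene','s2')
f=lambda i,u,v:cv2.resize(i['color'][v:v+75,u:u+100],(400,300),interpolation=cv2.INTER_CUBIC)
cv2.imwrite('pics/m2.png',np.hstack([f(d,300,210),f(c,290,215)]))
print(read_state()['position'],read_state()['force'])"
```

```text
[ 0.54232946 -0.15252686  0.05288946] [ 0.21427238 -0.68648422 -0.64792995]
```

View pics/m2.png

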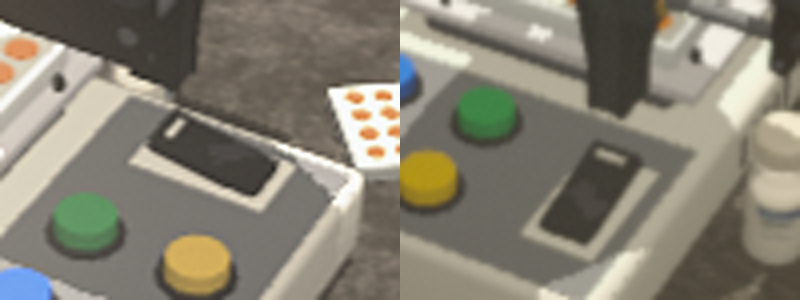

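The crop shows the fingertip clear of the rocker at scene pixel about (344,243). The rocker is still off, with the mark at about (343,252). I'll compare this with the projected TCP.

```bash
python3 -c "
from h import *
for n in ['s1','s2','d1','d2']:
  c=load(n); print(n,px(c,[[.5423,-.1525,.053],[.5423,-.1525,.063],[.5423,-.1525,.12],[.5375,-.153,.064]]).round(1).tolist())
f=lambda i,u,v:cv2.resize(i['color'][v:v+100,u:u+133],(400,300),interpolation=cv2.INTER_CUBIC)
g=lambda n,u,v:f(load(n),u,v)
cv2.imwrite('pics/m3.png',np.vstack([np.hstack([g('d1',290,180),g('s1',280,180)]),np.hstack([g('d2',290,180),g('s2',280,180)])]))"
```

```text
s1 [[342.8, 256.1], [343.0, 251.7], [343.8, 225.3], [341.9, 253.0]]
s2 [[342.8, 256.1], [343.0, 251.7], [343.8, 225.3], [341.9, 253.0]]
d1 [[339.7, 244.7], [339.9, 240.0], [341.3, 212.3], [342.6, 240.3]]
d2 [[339.7, 244.7], [339.9, 240.0], [341.3, 212.3], [342.6, 240.3]]
```

View pics/m3.png

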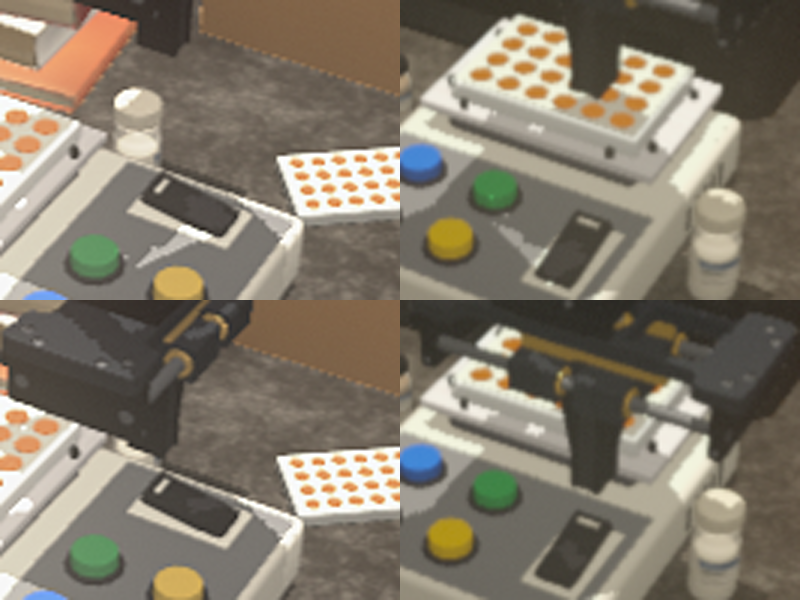

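```bash
python3 -c "
from h import *
def tri(S,a,D,b):
  A2,B2=pt(S,a,0),pt(D,b,0);da,db=pt(S,a,.1)-A2,pt(D,b,.1)-B2
  t=np.linalg.lstsq(np.c_[da,-db],B2-A2,rcond=None)[0];P,Q=A2+da*t[0],B2+db*t[1];return P.round(4),Q.round(4)
print(tri(load('s1'),(346,210),load('d1'),(346,196)))
print(tri(load('s2'),(346,242),load('d2'),(346,231)))
f=lambda n,u,v:cv2.resize(load(n)['color'][v:v+50,u:u+66],(396,300),interpolation=cv2.INTER_CUBIC)
cv2.imwrite('pics/m4.png',np.vstack([np.hstack([f('d1',315,170),f('s1',315,180)]),np.hstack([f('d2',315,205),f('s2',315,205)])]))
"
```

```text
(array([ 0.5398, -0.1568,  0.1541]), array([ 0.5371, -0.156 ,  0.1512]))
(array([ 0.5403, -0.1586,  0.0885]), array([ 0.534 , -0.1567,  0.0827]))
```

View pics/m4.png

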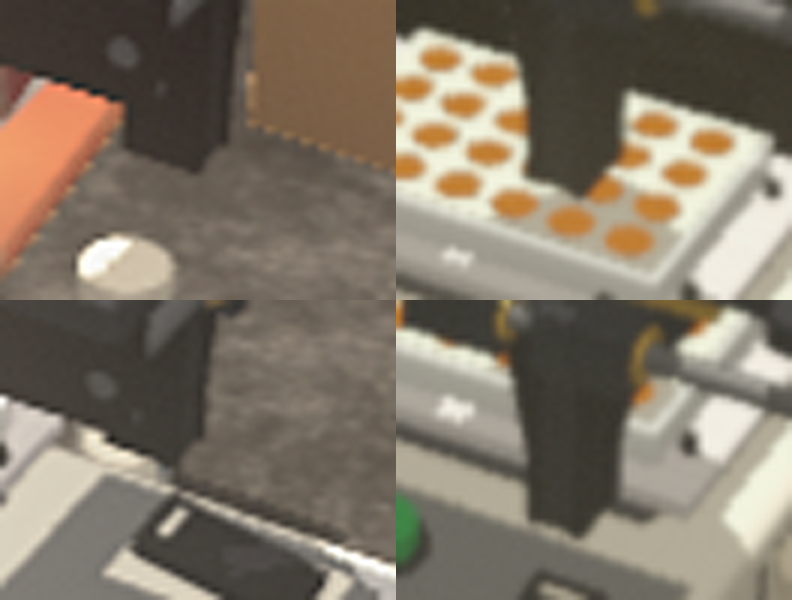

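```bash
python3 -c "
from h import *
print('seen s1 346.5,212 d1 347.5,198.7 s2 344.5,244 d2 344.5,233')
for n,sy in [('s1',-1),('d1',1),('s2',-1),('d2',1)]:
  c=load(n); x=.540 if '1' in n else .5423
  for z in ([.12,.14,.15,.16] if '1' in n else [.053,.07,.08,.09]):
    print(n,z,px(c,[[x-.0095,-.1525+sy*.015,z],[x-.0095,-.1525+sy*.008,z],[x,-.1525,z]]).round(1).tolist())
"
```

```text
seen s1 346.5,212 d1 347.5,198.7 s2 344.5,244 d2 344.5,233
s1 0.12 [[348.7, 232.0], [344.8, 230.7], [343.2, 226.1]]
s1 0.14 [[349.1, 222.1], [345.2, 220.8], [343.5, 216.3]]
s1 0.15 [[349.3, 217.1], [345.3, 215.8], [343.6, 211.2]]
s1 0.16 [[349.5, 211.9], [345.5, 210.6], [343.8, 206.1]]
d1 0.12 [[343.3, 219.3], [345.4, 217.0], [342.5, 212.7]]
d1 0.14 [[343.9, 208.9], [346.0, 206.7], [343.0, 202.4]]
d1 0.15 [[344.1, 203.6], [346.3, 201.4], [343.3, 197.2]]
d1 0.16 [[344.4, 198.2], [346.6, 196.1], [343.6, 191.9]]
s2 0.053 [[348.1, 262.2], [344.4, 260.8], [342.8, 256.1]]
s2 0.07 [[348.4, 254.6], [344.7, 253.3], [343.1, 248.6]]
s2 0.08 [[348.6, 250.1], [344.8, 248.8], [343.2, 244.1]]
s2 0.09 [[348.7, 245.5], [345.0, 244.2], [343.4, 239.5]]
d2 0.053 [[340.4, 251.4], [342.4, 249.1], [339.7, 244.7]]
d2 0.07 [[340.8, 243.4], [342.8, 241.2], [340.1, 236.8]]
d2 0.08 [[341.1, 238.6], [343.1, 236.4], [340.3, 232.0]]
d2 0.09 [[341.3, 233.8], [343.3, 231.5], [340.6, 227.2]]
```

The tips really are about 37 mm higher than the reported TCP, and there has been no contact force yet. I'll keep descending and watch the force.

Emit:
{"op": "jog_arm", "data": {
  "delta_pos": [
    [0, 0, -0.5],
    [0, 0, -1.0],
    [0, 0, -1.5],
    [0, 0, -2.0],
    [0, 0, -2.0]
  ],
  "turn": [0, 0, 0, 0, 0],
  "grip": [1, 1, 1, 1, 1]
}}

```text
time_s: 3.78
position: [0.542, -0.1524, 0.0323]
tcp_rot: [[1.0, 0.0, -0.001], [0.0, -1.0, 0.001], [-0.001, -0.001, -1.0]]
force: [0.3, 0.7, 0.2]
opening: 0.005
grasp_force: 0.0
```

```bash
python3 -c "
from h import *
save('side','d3');save('scene','s3')
f=lambda n,u,v:cv2.resize(load(n)['color'][v:v+75,u:u+100],(400,300),interpolation=cv2.INTER_CUBIC)
cv2.imwrite('pics/m5.png',np.hstack([f('d3',300,210),f('s3',290,215)]))"
```

```text
(no output)
```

View pics/m5.png

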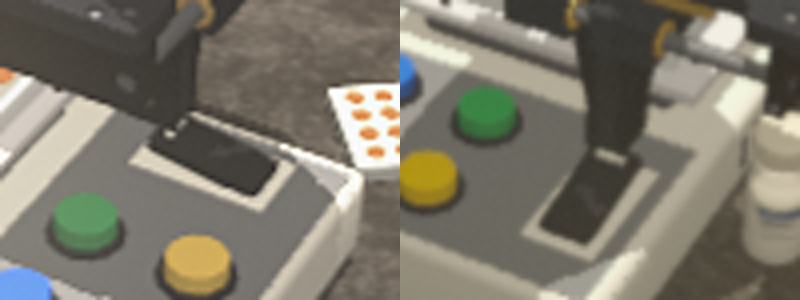

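Now the tip is just above the mark: its corner is at scene pixel (343,254), so about z 0.070. I expect contact near reported 0.026 and the end stop near 0.019.

Emit:
{"op": "jog_arm", "data": {
  "delta_pos": [
    [0, 0, -0.4],
    [0, 0, -0.6],
    [0, 0, -0.8],
    [0, 0, -1.0]
  ],
  "turn": [0, 0, 0, 0],
  "grip": [1, 1, 1, 1]
}}

```text
time_s: 4.38
position: [0.5436, -0.1527, 0.0234]
tcp_rot: [[1.0, -0.0, 0.003], [-0.0, -1.0, -0.001], [0.003, 0.001, -1.0]]
force: [2.0, 1.0, 3.5]
opening: 0.003
grasp_force: 2.1
```

Emit:
{"op": "jog_arm", "data": {
  "delta_pos": [
    [0, 0, -0.1],
    [0, 0, -0.2]
  ],
  "turn": [0, 0],
  "grip": [1, 1]
}}

```text
time_s: 4.62
position: [0.5437, -0.1528, 0.0214]
tcp_rot: [[1.0, 0.0, 0.003], [0.0, -1.0, -0.001], [0.003, 0.001, -1.0]]
force: [3.7, 1.5, 4.9]
opening: 0.008
grasp_force: 2.4
```

Emit:
{"op": "jog_arm", "data": {
  "delta_pos": [
    [0, 0, -0.1],
    [0, 0, -0.2]
  ],
  "turn": [0, 0],
  "grip": [1, 1]
}}

```text
time_s: 4.88
position: [0.5438, -0.1529, 0.0199]
tcp_rot: [[1.0, 0.0, 0.003], [0.0, -1.0, -0.001], [0.003, 0.001, -1.0]]
force: [3.3, 3.6, 12.8]
opening: 0.003
grasp_force: 7.0
```

Emit:
{"op": "jog_arm", "data": {
  "delta_pos": [
    [0, 0, -0.1],
    [0, 0, -0.2]
  ],
  "turn": [0, 0],
  "grip": [1, 1]
}}

```text
time_s: 5.12
position: [0.5438, -0.1529, 0.0196]
tcp_rot: [[1.0, 0.0, 0.003], [0.0, -1.0, -0.001], [0.003, 0.001, -1.0]]
force: [1.0, 3.8, 24.3]
opening: 0.006
grasp_force: 12.3
```

The rocker hit its stop at reported 0.0196 with 24 N, as predicted. Next, lift and go to blue.

Emit:
{"op": "jog_arm", "data": {
  "delta_pos": [
    [0, 0, 2],
    [0, 0, 4.5],
    [0, 5, 4.5],
    [0, 9, 4.5],
    [0, 11.5, 4.5],
    [0, 11.5, 4.5],
    [0, 11.5, 2.5],
    [0, 11.5, 1.3],
    [0, 11.5, 0.8],
    [0, 11.5, 0.4]
  ],
  "turn": [0, 0, 0, 0, 0, 0, 0, 0, 0, 0],
  "grip": [1, 1, 1, 1, 1, 1, 1, 1, 1, 1]
}}

```text
time_s: 6.38
position: [0.5415, -0.0381, 0.0207]
tcp_rot: [[1.0, -0.0, -0.002], [-0.0, -1.0, 0.0], [-0.002, -0.0, -1.0]]
force: [-1.5, 0.3, 2.5]
opening: 0.008
grasp_force: 1.2
```

Emit:
{"op": "jog_arm", "data": {
  "delta_pos": [
    [0, 0, -0.15],
    [0, 0, -0.3],
    [0, 0, -0.4]
  ],
  "turn": [0, 0, 0],
  "grip": [1, 1, 1]
}}

```text
time_s: 6.75
position: [0.5424, -0.0378, 0.0187]
tcp_rot: [[1.0, 0.001, 0.0], [0.001, -1.0, -0.001], [0.0, 0.001, -1.0]]
force: [-5.6, -0.7, 19.3]
opening: 0.004
grasp_force: 9.3
```

Emit:
{"op": "jog_arm", "data": {
  "delta_pos": [
    [0, 0, -0.1],
    [0, 0, -0.1]
  ],
  "turn": [0, 0],
  "grip": [1, 1]
}}

```text
time_s: 7.0
position: [0.5424, -0.0378, 0.0186]
tcp_rot: [[1.0, 0.001, 0.001], [0.001, -1.0, -0.001], [0.001, 0.001, -1.0]]
force: [-5.5, -0.9, 20.2]
opening: 0.003
grasp_force: 9.6
```

Emit:
{"op": "jog_arm", "data": {
  "delta_pos": [
    [0, 0, 2],
    [0, 0, 4.5],
    [0, -3, 4.5],
    [0, -5.1, 4.5],
    [0, -5.1, 4.5],
    [0, -5.1, 2.5],
    [0, -5.1, 1.3],
    [0, -5.1, 0.8],
    [0, -5.1, 0.4]
  ],
  "turn": [0, 0, 0, 0, 0, 0, 0, 0, 0],
  "grip": [1, 1, 1, 1, 1, 1, 1, 1, 1]
}}

```text
time_s: 8.12
position: [0.5416, -0.0878, 0.0197]
tcp_rot: [[1.0, 0.001, -0.002], [0.001, -1.0, 0.001], [-0.002, -0.001, -1.0]]
force: [-1.5, 2.9, 2.1]
opening: 0.005
grasp_force: 1.2
```

Emit:
{"op": "jog_arm", "data": {
  "delta_pos": [
    [0, 0, -0.15],
    [0, 0, -0.3],
    [0, 0, -0.4]
  ],
  "turn": [0, 0, 0],
  "grip": [1, 1, 1]
}}

```text
time_s: 8.5
position: [0.5419, -0.088, 0.0186]
tcp_rot: [[1.0, 0.001, -0.0], [0.001, -1.0, 0.0], [-0.0, -0.0, -1.0]]
force: [-6.3, 3.0, 25.4]
opening: 0.007
grasp_force: 12.7
```

Both keys stopped at the same depth, blue at 20 N and green at 25 N. I'll retract and check.

Emit:
{"op": "jog_arm", "data": {
  "delta_pos": [
    [0, 0, 2],
    [0, 0, 5],
    [-1, -4, 9],
    [-5, -9, 12],
    [-10, -14, 12],
    [-15, -18, 12],
    [-19, -22, 12],
    [-19, -22, 12],
    [-19, -22, 12]
  ],
  "turn": [0, 0, 0, 0, 0, 0, 0, 0, 0],
  "grip": [1, 1, 1, 1, 1, 1, 1, 1, 1]
}}

```text
time_s: 9.62
position: [0.3524, -0.3093, 0.1362]
tcp_rot: [[1.0, -0.002, 0.001], [-0.002, -1.0, -0.001], [0.001, 0.001, -1.0]]
force: [-0.0, 0.1, -0.3]
opening: 0.005
grasp_force: 0.0
```

```bash
python3 -c "
from h import *
save('side','d4');save('scene','s4')
f=lambda n,u,v:cv2.resize(load(n)['color'][v:v+150,u:u+200],(400,300),interpolation=cv2.INTER_CUBIC)
g=lambda n,u,v:cv2.resize(load(n)['color'][v:v+75,u:u+100],(400,300),interpolation=cv2.INTER_CUBIC)
cv2.imwrite('pics/m6.png',np.vstack([np.hstack([f('d4',205,195),f('s4',230,180)]),np.hstack([g('d4',290,230),g('s4',260,215)])]))
s=read_state();print(s['time_s'],s['position'],s['force'])"
```

```text
9.725 [ 0.35323465 -0.30786454  0.13603681] [ 0.0205351   0.59906397 -0.33508612]
```

View pics/m6.png

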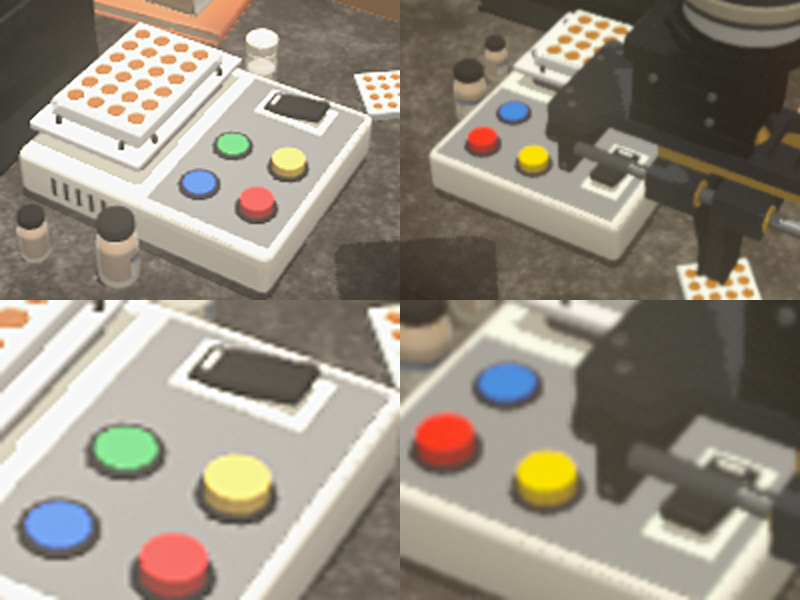

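Blue (side crop (60,527)) and green (125,450) are flush, red and yellow are still up, and the rocker's white end is down. The plate and vials have not moved, so I'm handing in.

```bash
python3 -c "
from rig import *
print(hand_in())"
```

```text
the job is handed in; nothing more can be done
None
```

The mixer is started on its gentle programme and handed in at about 10 s: I pressed the rocker on, then blue, then green fully down; the last pictures show red and yellow still up and the plate and vials where they were.

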